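# Bring a plate jigger's arm down onto its stop and hold it there

## Task

We are setting up the plate jigger on the bench, with no clay on its mould yet. Flip the safety catch right over, off the tail of the arm, then take the arm by its wooden handle, ease it down until you feel it land on the stop screw, and finish while still holding it pressed firmly on the stop, so that I can measure the gap under the profile. Do not slam or lean heavily on the stop, and leave the other things on the bench where they are.

Things in the scene. Friction and masses are not known exactly. Their poses are not given: they have to be found in the camera images.
- jigger: The jigger, a fixed bench machine: grey base plate 170 x 560 x 16 mm, a low wheel with a white plaster mould, a forked pedestal at one end, a slim stop post at the other. Origin: on the wheel's axis at bench level; y runs along the plate towards the pedestal (arm pivot at y = +200 mm, stop post at -135 mm), x away from the operator's side, z up. Place and yaw differ from run to run.
- jigger_arm: The arm: a steel tube 20 mm wide, 30 mm high, hinged in the fork, with profile blade, iron counterweight (90 mm dia., 120 to 180 mm behind the pivot) and handle. Origin: on the pivot pin, 175 mm above the bench; own y along the tube to the tail, the handle towards -y. At the start it is up, the handle end 0.34 rad above level.
- handle (a point): Middle of the wooden grip at the end of the arm: a round bar of 31 mm diameter and 110 mm length in line with the arm, fixed to it; 420 mm from the pivot, 315 mm above the bench when the arm is up. Own y axis: along the grip, towards the pivot.
- pivot (a point): The axis of the arm's pivot pin, mid-arm (same point as the arm's origin). The arm turns about it in the vertical plane of the jigger's y and z axes; pulled down by 0.34 rad it is level. The counterweight lifts it back when let go: holding it down takes 7 to 10 N, downwards, at the handle.
- stop_button (a point): The lowest point of the round stop button under the arm, 335 mm from the pivot and 21 mm below the arm's centre line; it lands on the stop screw.
- stop_screw: The adjustable stop: a steel screw head of 19 mm diameter on top of the stop post, facing up. Origin: the middle of its top face, on which the arm's button lands. It is set to a different height in each run, 147 to 165 mm above the bench, so the arm stops when turned down by 0.30 to 0.37 rad; it does not yield.
- catch (a joint): Angle of the safety catch, a flat steel hook lever standing beside the arm's tail with a black ball knob on top. 0 to 0.12 at the start: its nose lies over the tail and blocks the arm. It grows as the knob is flipped over towards the jigger's -x (the operator's side); the nose is clear of the tail from 0.4, its travel ends at 1.0. It is stiff (1 to 2 N at the knob) and stays where it is left.
- catch_knob (a point): Centre of the catch's black ball knob, 25 mm diameter; at angle 0 it stands 140 mm above the catch's pin and 235 mm above the bench. A 9 mm rod is below it.
- catch_pin (a point): Middle of the pin about which the catch turns, 95 mm above the bench under the arm's tail; the pin's axis is the jigger's y axis.
- bowl: A bystander: bisque bowl, 110 mm wide, 50 mm high, beyond the wheel. Origin under its centre.
- bottle_a: A bystander: squeeze bottle, 52 mm diameter, 150 mm high, beyond the pedestal. Origin under its centre.
- jar: A bystander: plastic jar, 68 mm diameter, 65 mm high, beyond the stop post. Origin under its centre.
- cup: A bystander: handleless cup, 74 mm wide, 75 mm high, past the handle's end. Origin under its centre.
- rib: A bystander: flat wooden rib, 50 x 140 mm, 7 mm thick, lying on the operator's side. Origin under its centre.
- brush: A bystander: brush 180 mm long, lying on the operator's side. Origin under its middle.
- calliper: A bystander: steel slide calliper, 150 mm long, 9 mm thick, lying beyond the handle. Origin under the middle of its bar.

How it is judged (in metres and radians):
On the way, in this order (a step that is already met when the one before it is completed fails the run):
1. the safety catch is flipped well over, off the tail, while the arm is still up (value of joint catch above 0.7 rad and height (world z) of stop_button above 0.24 m), for 0.2 s.
2. the arm, taken by its handle, is pressed on the stop screw (contact force between jigger_arm and stop_screw above 3 N and contact force between the fingers and jigger_arm above 2 N and distance between the grasp point and handle below 0.085 m and value of joint catch above 0.7 rad), for 0.3 s.
At the end, for the whole second after the job is handed in: The fingers are on the wooden handle (TCP within 85 mm of the middle of the grip, over 2 N on the arm) and press the arm's button on the stop screw with more than 3 N, the arm is still (under 0.05 rad/s) and the catch is flipped over by more than 0.7 rad, all through the last second (all of step 2 and angular speed of jigger_arm below 0.05 rad/s); the arm keeps its last pose, push and grip.
It fails at once if the arm was slammed or leant on the stop with more than 80 N (contact force between jigger_arm and stop_screw above 80 N).
It fails at once if a bystander was moved by more than 30 mm (distance of any of bowl, bottle_a, jar, cup, rib, brush, calliper from where it was at the start of the episode above 0.03 m).
It also fails if it takes over 70 s, if anything falls off the work surface, if the arm or the gripper's body presses on something with over 40 N, if the wrist force passes 120 N, or if a joint passes its speed limit or range.

## Robot

A 7-joint arm with a two-finger parallel gripper is mounted at the origin on the work surface. World frame = base frame: x ahead of the robot, y to its left, z up, the work surface at z = 0. Lengths are in mm, angles in rad, forces in N, time in s.
With the tool pointing down it reaches from about 425 to 925 mm from the base axis. Payload 6.8 kg.
Tool frame: the origin (TCP) lies between the finger pads, 19 mm behind the fingertips; this is the grasp point; z points along the fingers, y is the line along which they close (so a half turn about z gives the same grasp; the last joint's range is limited). The gripper opens to 85 mm and grips with 20 to 120 N. Pads are 22 mm wide; open, the fingers measure 114 mm over their backs; the gripper's body (76 mm by 85 mm) begins 54 mm behind the grasp point. The pads swing forward as they close: fully open they stand 13 mm farther back than shut.
Start: joints at [-1.211, 0.477, 0.022, 1.555, -0.011, 1.109, -0.083], TCP at [304.373, 602.498, 250.008] pointing down, gripper open.
Joint ranges: [-2.96, 2.96], [-0.34, 2.1], [-1.41, 1.46], [0.24, 2.44], [-1.37, 4.51], [0.17, 1.92], [-2.96, 2.96]. Speed limits (rad/s): [2.39, 2.39, 3.14, 3.14, 3.14, 3.14, 3.14].

## Interface

Orientations are given as [roll, pitch, yaw] about the fixed x, y, z axes, in that order (R = Rz(yaw) Ry(pitch) Rx(roll)).
In Python, from cell import robot gives the robot as it stands.
- The arm moves only by the tool shift_gripper, called after "Request:" as name(argument=value, ...), one argument or row to a line, values as JSON. Schema: {"type":"object","properties":{"offsets":{"type":"array","items":{"type":"object","properties":{"xyz":{"type":"array","items":{"type":"number"},"minItems":3,"maxItems":3},"turn_vec":{"type":"array","items":{"type":"number"},"minItems":3,"maxItems":3}},"additionalProperties":false},"minItems":1,"maxItems":12},"aperture":{"type":"number"},"squeeze":{"type":"number"},"only":{"type":"string"},"quiet":{"type":"boolean"},"lines":{"type":"string"}},"required":["offsets"],"additionalProperties":false}. offsets is a list of rows, 1 to 12 of them, each an object with the fields xyz (a list: dx, dy, dz in mm), turn_vec (a list: a rotation vector rx, ry, rz in rad); a field left out counts as zero; each row is the pose to reach, as a shift and turn from the pose commanded when the call began, along the tool's axes at that moment; what a row does not reach only later rows make up. A row lasts 1/8 s, in which the tool goes at most 62.5 mm and 0.188 rad, less where a joint would pass 70% of its speed; a pose out of reach is approached as far as the arm can. aperture is the finger opening in mm, set as the call begins (left out keeps the last). The fingers move at their own pace and stop on an object; squeeze is the grip in N (left out, the last holds). Time passes only in rows, so rows that do not move let the fingers close. The tool returns the time, the measured TCP pose, the force, the opening and the grip force at its end. only (a regular expression) keeps the lines of the reply that match it, lines (a string "A,B") keeps lines A to B, and quiet returns only ok. Input that does not fit is refused with a message, and nothing moves.
- robot.read_state(): the state, without advancing time (a new reading comes with each control period).
- robot.get_image(name): name is "scene" or "top"; returns a dict with "color" (400x640x3 uint8, blue, green, red), "intrinsics" (3x3 intrinsics, pixels), "position" and "orientation" of the camera in the world. Camera axes: x right, y up, looking along -z (the intrinsics and any distortion apply to the point x, -y, -z); pixel columns grow to the right and rows downward; lengths in mm; the calibration is good to about 2 mm. A picture is of the moment at which its call begins. There is no depth.
- robot.job_done(): hands the job in; it is judged then, once.
The state is a dict: "time": time; "q": joint angles; "qd": joint speeds; "joint_efforts": joint torques, N m; "ee_pos": TCP position; "tool_rot": TCP orientation; "force": force on the tool from outside, world axes, zero at the start; "wrist_torque": the same for the moment, N m; "grip_width": finger opening in mm; "grasp_force": force on a finger pad.
Only numpy, scipy, OpenCV 4.12 (cv2) and the standard library are available. Lean on these libraries where they do the work, as an engineer would, in place of code of your own. Each camera call takes 0.05 s, during which the arm holds its last target. There are 200 camera calls.

## Working session

There is one attempt and no reset: what is moved stays moved. The work goes in short steps, Python scripts to look and compute and a tool call to move; the robot and the scene stay as the last step left them, time stands still between calls to the robot, and variables do not carry over. Pictures are saved under pics/ and viewed, at most 10 in all, crops included, and the job is handed in when it is done.

```bash
ls; mkdir -p pics; python3 - <<'E'
from cell import robot
import cv2,json
s=robot.read_state();print(s)
for n in("scene","top"):
    i=robot.get_image(n);cv2.imwrite(f"pics/{n}0.png",i["color"]);print(n,i["intrinsics"],i["position"],i["orientation"],[k for k in i])
E
```

```text
cell.py
pics
{'time': 0.0, 'q': array([-1.21109768,  0.47778927,  0.02238569,  1.55649152, -0.01151662,
        1.10930896, -0.08308778]), 'qd': array([ 1.23817434e-05,  1.30280562e-03,  1.32860624e-03,  9.20693167e-04,
       -1.92186421e-03,  2.76378871e-04, -7.74287644e-05]), 'joint_efforts': array([ 7.70651550e-04, -5.96467388e+01,  1.60809863e+00, -2.81205279e+01,
        1.24327355e-02,  9.34716052e-03, -2.68665900e-05]), 'ee_pos': array([304.1449224 , 601.94431079, 249.0169285 ]), 'tool_rot': array([-3.13972998e+00,  1.45495868e-04,  2.67377930e+00]), 'force': array([ 0.50263842,  0.59086349, -0.39888678]), 'wrist_torque': array([-0.0214954 ,  0.00479758, -0.01705745]), 'grasp_force': 0.0, 'grip_width': 85.35791914468105}
scene [[391.33987615   0.         317.44945803]
 [  0.         391.33987615 203.02437356]
 [  0.           0.           1.        ]] [1267.06310083  -17.57055217  750.48249688] [0.89219801 0.00778323 1.56851227] ['color', 'intrinsics', 'position', 'orientation']
top [[363.36067295   0.         317.43065268]
 [  0.         363.36067295 198.66676401]
 [  0.           0.           1.        ]] [ 467.33209546  -11.04398365 1034.65562142] [ 0.14397213 -0.0034889  -1.57683111] ['color', 'intrinsics', 'position', 'orientation']
```

View pics/scene0.png

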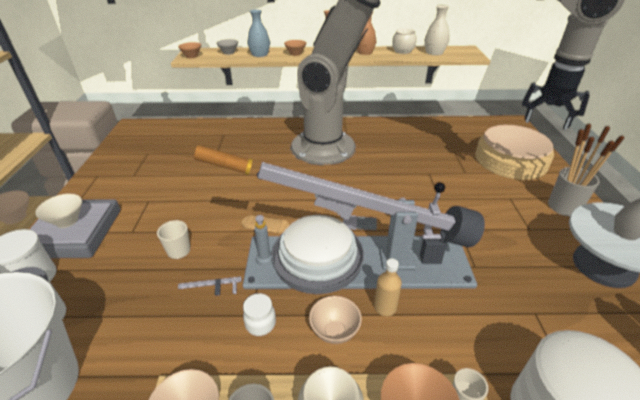

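View pics/top0.png

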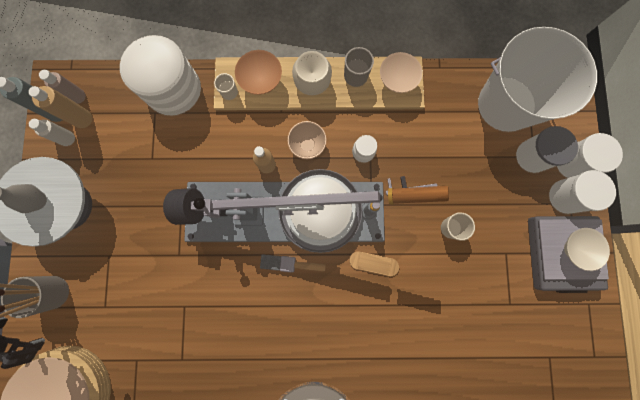

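The scene view shows the orange handle around (223,160) and the black knob at (440,187). In the top view the handle is around (419,194), and the knob is next to the black counterweight near (199,203). I'll measure both with colour masks and crops.

```bash
cat > h.py <<'E'
import numpy as np,cv2
from scipy.spatial.transform import Rotation as R
def ray(im,px):
    d=np.linalg.inv(im["intrinsics"])@[px[0],px[1],1]; d=d*[1,-1,-1]
    d=R.from_euler("xyz",im["orientation"]).as_matrix()@d
    return np.array(im["position"]),d/np.linalg.norm(d)
def plane(im,px,z):
    p,d=ray(im,px); return p+d*(z-p[2])/d[2]
def tri(a,pa,b,pb):
    p,d=ray(a,pa);q,e=ray(b,pb)
    t=np.linalg.lstsq(np.c_[d,-e],q-p,rcond=None)[0]
    x,y=p+t[0]*d,q+t[1]*e
    return (x+y)/2,np.linalg.norm(x-y)
def proj(im,P):
    c=R.from_euler("xyz",im["orientation"]).as_matrix().T@(np.array(P)-im["position"])
    u=im["intrinsics"]@(c*[1,-1,-1]); return u[:2]/u[2]
E
python3 - <<'E'
from cell import robot
import cv2,numpy as np
from h import *
S=robot.get_image("scene");T=robot.get_image("top")
def blob(im,box,f):
    x0,y0,x1,y1=box;c=im["color"][y0:y1,x0:x1];m=f(c).astype(np.uint8)
    n,l,st,ce=cv2.connectedComponentsWithStats(m)
    for k in range(1,n):
        if st[k,4]>15:
            pts=np.argwhere(l==k)[:,::-1].astype(np.float32)+[x0,y0]
            r=cv2.minAreaRect(pts.astype(np.float32));print(st[k,4],ce[k]+[x0,y0],r)
def orange(c):
    h=cv2.cvtColor(c,cv2.COLOR_BGR2HSV);return (h[...,0]<20)&(h[...,1]>170)&(h[...,2]>110)
dark=lambda c:c.max(2)<45
print("S h");blob(S,(185,135,270,180),orange);print("T h");blob(T,(375,175,460,215),orange)
print("S k");blob(S,(425,175,455,205),dark);print("T k");blob(T,(155,180,215,230),dark)
a=cv2.resize(S["color"][165:295,380:500],None,fx=4,fy=4,interpolation=2)
b=cv2.resize(T["color"][170:250,150:270],None,fx=4,fy=4,interpolation=2)[:520]
b=cv2.copyMakeBorder(b,0,520-b.shape[0],0,0,0)
cv2.imwrite("pics/c1.png",cv2.resize(np.hstack([a,b]),None,fx=.83,fy=.83))
E
```

```text
S h
T h
S k
56 [438.78571429 187.42857143] ((439.0, 187.0), (8.0, 8.0), 90.0)
T k
86 [198.87209302 203.02325581] ((198.5, 203.0), (10.0, 9.0), 90.0)
```

View pics/c1.png

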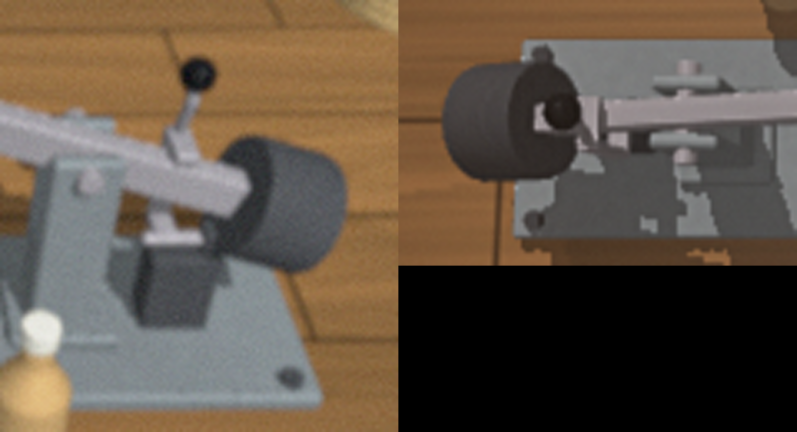

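The crop shows the catch between the fork and the counterweight. Its lever stands on the operator's side and the knob is above the arm's tail. Next I'll triangulate the knob and the handle.

```bash
python3 - <<'E'
from cell import robot
import cv2,numpy as np
from h import *
S=robot.get_image("scene");T=robot.get_image("top")
K,e=tri(S,(438.8,187.4),T,(198.9,203));print("knob",K,e)
for P in [(223,160),(240,164)]:print(cv2.cvtColor(S["color"],cv2.COLOR_BGR2HSV)[P[1],P[0]])
for P in [(419,194),(435,193),(435,215)]:print(cv2.cvtColor(T["color"],cv2.COLOR_BGR2HSV)[P[1],P[0]])
def bar(im,box,lo):
    x0,y0,x1,y1=box;h=cv2.cvtColor(im["color"][y0:y1,x0:x1],cv2.COLOR_BGR2HSV)
    m=((h[...,1]>lo[0])&(h[...,2]>lo[1])&(h[...,0]<25)).astype(np.uint8)
    n,l,st,ce=cv2.connectedComponentsWithStats(m);k=1+np.argmax(st[1:,4])
    r=cv2.minAreaRect((np.argwhere(l==k)[:,::-1]+[x0,y0]).astype(np.float32));p=cv2.boxPoints(r);p=p[np.argsort(p[:,0])]
    print(r);return p[:2].mean(0),p[2:].mean(0)
a=bar(S,(185,135,270,180),(185,120));b=bar(T,(375,175,460,215),(185,120))
E1=tri(S,a[0],T,b[1]);E2=tri(S,a[1],T,b[0]);print(E1,E2)
# stop screw & baseplate direction: tail edge and arm line
bolts=[(190,187),(188,239),(378,187),(378,239)]
for q in bolts:print(plane(T,q,16))
E
```

```text
knob [574.98820436 247.9369776  234.23862229] 1.2604119395803568
[ 15 156 185]
[ 15 160 191]
[ 13 162 143]
[ 14 165 151]
[ 14 147 139]
((249.5, 164.5), (1.4142135381698608, 0.0), -135.0)Traceback (most recent call last):
  File "<stdin>", line 14, in <module>
  File "<stdin>", line 11, in bar
    return _wrapfunc(a, 'argmax', axis=axis, out=out, **kwds)
    return bound(*args, **kwds)
ValueError: attempt to get argmax of an empty sequence
```

```bash
python3 - <<'E'
from cell import robot
import cv2,numpy as np
from h import *
S=robot.get_image("scene");T=robot.get_image("top")
def bar(im,box,lo):
    x0,y0,x1,y1=box;h=cv2.cvtColor(im["color"][y0:y1,x0:x1],cv2.COLOR_BGR2HSV)
    m=((h[...,1]>lo[0])&(h[...,2]>lo[1])&(h[...,0]<25)).astype(np.uint8)
    n,l,st,ce=cv2.connectedComponentsWithStats(m);k=1+np.argmax(st[1:,4])
    r=cv2.minAreaRect((np.argwhere(l==k)[:,::-1]+[x0,y0]).astype(np.float32));p=cv2.boxPoints(r);p=p[np.argsort(p[:,0])]
    print(r);return p[:2].mean(0),p[2:].mean(0)
a=bar(S,(185,135,270,180),(135,150));b=bar(T,(375,175,460,212),(152,125))
E1=tri(S,a[0],T,b[1]);E2=tri(S,a[1],T,b[0]);print(E1,E2)
for q in [(190,187),(188,239),(378,187),(378,239)]:print(plane(T,q,16))
m=[plane(T,p,None or 16) for p in [(0,0)]]
E
```

```text
((225.8760528564453, 159.52328491210938), (65.40123748779297, 14.544989585876465), 13.324530601501465)
((417.5160217285156, 192.36886596679688), (10.94618034362793, 59.46556091308594), 87.51044464111328)
(array([ 582.65368012, -269.06743903,  333.96741465]), np.float64(1.6826762375625315)) (array([ 583.13688546, -151.51814358,  297.99611651]), np.float64(14.464053682402648))
[650.49986224 346.52321224  16.        ]
[503.50343597 345.58540574  16.        ]
[ 647.60495669 -188.17242604   16.        ]
[ 500.37066888 -183.75991887   16.        ]
```

```bash
python3 - <<'E'
from cell import robot
import cv2,numpy as np
from h import *
T=robot.get_image("top")
h=cv2.cvtColor(T["color"],cv2.COLOR_BGR2HSV)
for u in (395,410,425,440):
    c=h[178:212,u];r=np.where((c[:,1]>150)&(c[:,2]>100)&(c[:,0]<25))[0]+178
    print(u,r,[plane(T,(u,v),300+(u-395)*.8) for v in (r.min()-.5,r.max()+.5)])
# arm tube edges near pivot and front
g=T["color"].astype(int).max(2)
for u,z in((225,190),(250,200),(280,218),(340,254),(365,268)):print(u,[(v,g[v,u]) for v in range(186,216)])
for u,z in((225,190),(365,268)):print([plane(T,(u,v),z)[:2].round(1).tolist() for v in (194,198,202,206)])
E
```

```text
395 [189 190 191 192 193 194 195 196 197 198 199] [array([ 594.03047137, -173.61444747,  300.        ]), array([ 571.22484026, -172.7776366 ,  300.        ])]
410 [189 190 191 192 193 194 195 196 197 198 199] [array([ 591.79636742, -201.27595582,  312.        ]), array([ 569.36070385, -200.31956248,  312.        ])]
425 [183 188 189 190 191 192 193 194 195 196 197 198] [array([ 601.68572261, -228.52785285,  324.        ]), array([ 569.50002256, -226.9647391 ,  324.        ])]
440 [180 186 187 188 189 190 191 192 193 194 195 196 197] [array([ 605.23817175, -254.57944096,  336.        ]), array([ 569.57938573, -252.63586578,  336.        ])]
225 [(186, np.int64(123)), (187, np.int64(123)), (188, np.int64(124)), (189, np.int64(124)), (190, np.int64(122)), (191, np.int64(122)), (192, np.int64(123)), (193, np.int64(122)), (194, np.int64(124)), (195, np.int64(124)), (196, np.int64(121)), (197, np.int64(125)), (198, np.int64(124)), (199, np.int64(131)), (200, np.int64(151)), (201, np.int64(155)), (202, np.int64(152)), (203, np.int64(150)), (204, np.int64(151)), (205, np.int64(151)), (206, n
[... 2265 characters left out ...]
30)), (190, np.int64(129)), (191, np.int64(118)), (192, np.int64(155)), (193, np.int64(160)), (194, np.int64(155)), (195, np.int64(151)), (196, np.int64(152)), (197, np.int64(151)), (198, np.int64(151)), (199, np.int64(151)), (200, np.int64(140)), (201, np.int64(94)), (202, np.int64(84)), (203, np.int64(123)), (204, np.int64(142)), (205, np.int64(142)), (206, np.int64(123)), (207, np.int64(97)), (208, np.int64(84)), (209, np.int64(79)), (210, np.int64(74)), (211, np.int64(73)), (212, np.int64(70)), (213, np.int64(72)), (214, np.int64(77)), (215, np.int64(80))]
[[602.1, 202.5], [592.5, 202.2], [583.1, 201.9], [573.6, 201.7]]
[[588.0, -116.1], [579.3, -115.9], [570.7, -115.7], [562.1, -115.5]]
```

```bash
cat > go.py <<'E'
import sys,numpy as np
from cell import robot
from scipy.spatial.transform import Rotation as R
# usage: go.py x y z roll pitch yaw -> shift in tool axes from measured pose
a=list(map(float,sys.argv[1:7]));s=robot.read_state()
R0=R.from_euler("xyz",s["tool_rot"]);R1=R.from_euler("xyz",a[3:])
d=R0.inv().apply(np.array(a[:3])-s["ee_pos"]);w=(R0.inv()*R1).as_rotvec()
print("shift",d.round(1),w.round(3),"pos",s["ee_pos"].round(1),"F",s["force"].round(1),"q",s["q"].round(2))
E
python3 go.py 575 248 330 3.1416 0 3.1416
```

```text
shift [-401.4 -194.3  -80.1] [-0.    -0.    -0.468] pos [304.4 602.5 249.9] F [-0.2 -0.1 -0.7] q [-1.21  0.48  0.02  1.56 -0.01  1.11 -0.08]
```
Rot -0.468 about tool z. 8 rows min for 446+; first row up.

Request:
shift_gripper(
  offsets=[
    {"xyz":[0, 0, -50]},
    {"xyz":[-40, -20, -80], "turn_vec":[0, 0, -0.1]},
    {"xyz":[-90, -44, -80], "turn_vec":[0, 0, -0.2]},
    {"xyz":[-140, -68, -80], "turn_vec":[0, 0, -0.3]},
    {"xyz":[-190, -92, -80], "turn_vec":[0, 0, -0.4]},
    {"xyz":[-240, -116, -80], "turn_vec":[0, 0, -0.468]},
    {"xyz":[-290, -140, -80], "turn_vec":[0, 0, -0.468]},
    {"xyz":[-340, -165, -80], "turn_vec":[0, 0, -0.468]},
    {"xyz":[-401.4, -194.3, -80], "turn_vec":[0, 0, -0.468]},
    {"xyz":[-401.4, -194.3, -80], "turn_vec":[0, 0, -0.468]},
    {"xyz":[-401.4, -194.3, -80], "turn_vec":[0, 0, -0.468]},
    {"xyz":[-401.4, -194.3, -80], "turn_vec":[0, 0, -0.468]},
  ],
  aperture=85,
)

```text
time: 1.95
ee_pos: [574.0, 250.0, 330.0]
tool_rot: [3.141, -0.001, -3.139]
force: [0.3, -0.4, 0.2]
grip_width: 85.1
grasp_force: 0.0
```

```bash
python3 go.py 575 248 232 3.1416 0 3.1416
```

```text
shift [-1.1 -2.1 98. ] [ 0.001 -0.001  0.003] pos [574. 250. 330.] F [ 0.3 -0.4  0.2] q [-0.59  0.33  0.11  1.59 -0.04  1.22  1.1 ]
```

Request:
shift_gripper(
  offsets=[
    {"xyz":[-1, -2, 30]},
    {"xyz":[-1, -2, 60]},
    {"xyz":[-1, -2, 85]},
    {"xyz":[-1, -2, 98]},
    {"xyz":[-1, -2, 98]},
  ],
  aperture=60,
)

```text
time: 2.58
ee_pos: [575.2, 246.9, 231.4]
tool_rot: [-3.141, -0.001, -3.14]
force: [0.3, -0.5, 0.4]
grip_width: 60.3
grasp_force: 0.0
```

```bash
python3 - <<'E'
from cell import robot
import cv2,numpy as np
S=robot.get_image("scene")["color"];T=robot.get_image("top")["color"]
a=cv2.resize(S[130:260,370:500],(400,400));b=cv2.resize(T[150:250,150:250],(400,400))
cv2.imwrite("pics/c2.png",np.hstack([a,b]))
E
```

```text
(no output)
```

View pics/c2.png

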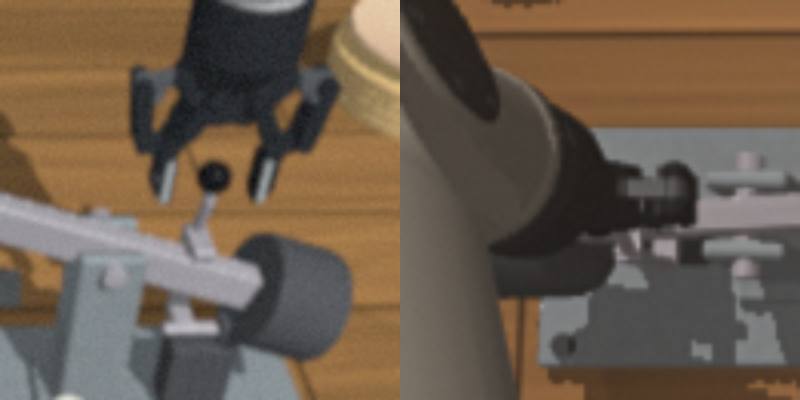

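The knob sits centred between the open pads, at about (213,175) in the crop, with the fingers on either side of it. I'll close on it.

Request:
shift_gripper(
  offsets=[
    {},
    {},
    {},
    {},
    {},
    {},
  ],
  aperture=15,
  squeeze=30,
)

```text
time: 3.42
ee_pos: [576.4, 248.9, 233.4]
tool_rot: [3.137, 0.002, -3.14]
force: [-0.3, 4.4, 3.2]
grip_width: 23.3
grasp_force: 29.2
```

Request:
shift_gripper(
  offsets=[
    {"xyz":[11, 0, 1]},
    {"xyz":[22, 0, 3]},
    {"xyz":[36, 0, 6]},
    {"xyz":[49, 0, 11]},
    {"xyz":[61, 0, 17]},
    {"xyz":[73, 0, 24]},
    {"xyz":[82, 0, 31]},
    {"xyz":[90, 0, 37]},
    {"xyz":[97, 0, 45]},
    {"xyz":[104, 0, 53]},
    {"xyz":[104, 0, 53]},
    {"xyz":[104, 0, 53]},
  ],
)

```text
time: 4.92
ee_pos: [472.3, 249.3, 179.9]
tool_rot: [3.137, 0.002, -3.139]
force: [-0.2, 8.3, -0.8]
grip_width: 23.4
grasp_force: 30.2
```

Next I'll open the fingers and retract straight up, then check the catch.

Request:
shift_gripper(
  offsets=[
    {},
    {},
    {},
    {"xyz":[0, 0, -40]},
    {"xyz":[0, 0, -100]},
    {"xyz":[0, 0, -160]},
    {"xyz":[0, 0, -220]},
    {"xyz":[0, 0, -220]},
  ],
  aperture=60,
)

```text
time: 5.92
ee_pos: [474.0, 246.7, 404.3]
tool_rot: [3.136, 0.008, 3.141]
force: [-0.4, 0.3, -0.8]
grip_width: 60.1
grasp_force: 0.0
```

```bash
python3 - <<'E'
from cell import robot
import cv2,numpy as np
from h import *
S0=robot.get_image("scene");T0=robot.get_image("top");S=S0["color"];T=T0["color"]
print([(a,proj(S0,(582-140*np.sin(a),248,95+140*np.cos(a))).round(1)) for a in (0.7,.8,.9)])
a=cv2.resize(S[130:260,370:500],(400,400));b=cv2.resize(S[:,130:530],(400,400))
cv2.imwrite("pics/c3.png",np.hstack([a,b]))
E
python3 go.py 581 -217 420 -2.8016 0 1.5708
```

```text
[(0.7, array([428.2, 177.5])), (0.8, array([426.6, 178.3])), (0.9, array([425.1, 179.6]))]
shift [-109.1 -462.7  -21. ] [0.268 0.267 1.554] pos [472.1 245.7 399.1] F [ 0.6  0.6 -1.3] q [-0.68  0.13  0.09  1.7  -0.01  1.32  0.99]
```

View pics/c3.png

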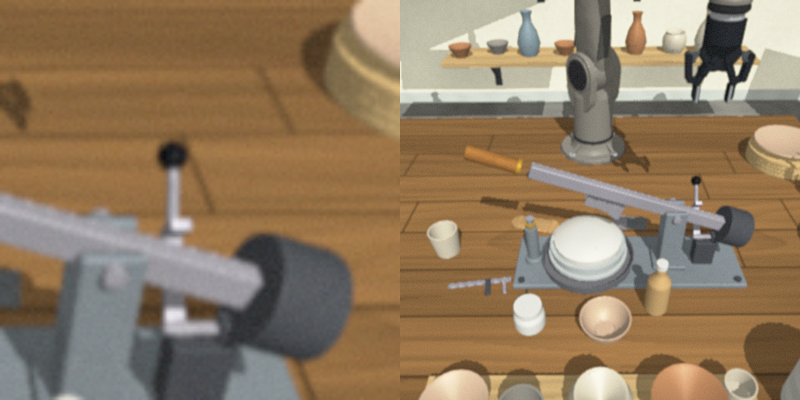

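The knob is at full-image (426,180), which matches a catch angle of about 0.87, and the arm is still up. Next I'll move over the handle with the tool tilted square to it.

```bash
python3 go.py 581 -187 405 3.1416 0.34 1.5708
```

```text
shift [-109.1 -432.7   -6. ] [ 0.268 -0.267  1.554] pos [472.1 245.7 399.1] F [ 0.6  0.6 -1.3] q [-0.68  0.13  0.09  1.7  -0.01  1.32  0.99]
```

Request:
shift_gripper(
  offsets=[
    {"xyz":[-11, -44, -15], "turn_vec":[0.027, -0.027, 0.155]},
    {"xyz":[-22, -87, -20], "turn_vec":[0.054, -0.053, 0.311]},
    {"xyz":[-33, -130, -20], "turn_vec":[0.08, -0.08, 0.466]},
    {"xyz":[-44, -173, -20], "turn_vec":[0.107, -0.107, 0.622]},
    {"xyz":[-55, -216, -20], "turn_vec":[0.134, -0.134, 0.777]},
    {"xyz":[-66, -260, -20], "turn_vec":[0.161, -0.16, 0.932]},
    {"xyz":[-77, -303, -20], "turn_vec":[0.188, -0.187, 1.088]},
    {"xyz":[-88, -346, -20], "turn_vec":[0.214, -0.214, 1.243]},
    {"xyz":[-98, -390, -10], "turn_vec":[0.241, -0.24, 1.4]},
    {"xyz":[-109, -433, -6], "turn_vec":[0.268, -0.267, 1.554]},
    {"xyz":[-109, -433, -6], "turn_vec":[0.268, -0.267, 1.554]},
    {"xyz":[-109, -433, -6], "turn_vec":[0.268, -0.267, 1.554]},
  ],
  aperture=60,
)

```text
time: 7.52
ee_pos: [580.6, -186.3, 403.4]
tool_rot: [-3.138, 0.34, 1.574]
force: [0.9, -0.0, 0.4]
grip_width: 59.9
grasp_force: 0.0
```

```bash
python3 go.py 581 -217 315 3.1416 0.34 1.5708
```

```text
shift [ 0.5  0.7 93.6] [-0.003  0.     0.003] pos [ 580.6 -186.3  403.4] F [ 0.9 -0.   0.4] q [-0.36  0.25  0.5   1.62  0.23  1.28  0.06]
```

Request:
shift_gripper(
  offsets=[
    {"xyz":[0, 0, 30]},
    {"xyz":[0, 0, 60]},
    {"xyz":[0, 0, 80]},
    {"xyz":[0, 0, 93]},
    {"xyz":[0, 0, 93]},
  ],
  aperture=60,
)

```text
time: 8.15
ee_pos: [580.7, -217.3, 316.6]
tool_rot: [-3.139, 0.34, 1.573]
force: [0.0, -0.5, 0.4]
grip_width: 60.0
grasp_force: 0.0
```

```bash
python3 - <<'E'
from cell import robot
import cv2,numpy as np
S=robot.get_image("scene")["color"];T=robot.get_image("top")["color"]
a=cv2.resize(S[90:220,160:290],(400,400));b=cv2.resize(T[140:260,350:470],(400,400))
cv2.imwrite("pics/c4.png",np.hstack([a,b]))
E
```

```text
(no output)
```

View pics/c4.png

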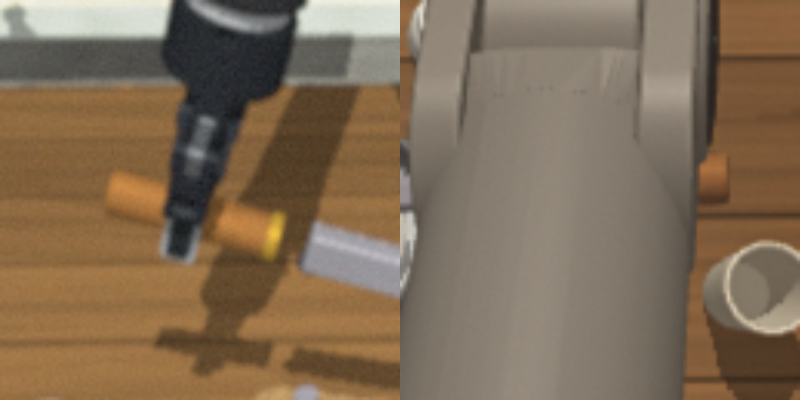

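The fingers straddle the grip near its middle, at about (185,215) in the left crop, square to its axis. I'll close now.

Request:
shift_gripper(
  offsets=[
    {},
    {},
    {},
    {},
    {},
    {},
  ],
  aperture=20,
  squeeze=50,
)

```text
time: 9.0
ee_pos: [579.0, -217.9, 317.6]
tool_rot: [-3.137, 0.34, 1.571]
force: [-9.0, 3.5, 6.0]
grip_width: 29.2
grasp_force: 48.8
```

```bash
python3 - <<'E'
import numpy as np
from cell import robot
from scipy.spatial.transform import Rotation as R
s=robot.read_state();R0=R.from_euler("xyz",s["tool_rot"]);print(s["force"])
P=np.array([581.,179,175]);v=s["ee_pos"]-P;print(np.hypot(*v[1:]),np.arctan2(v[2],-v[1]))
for a in np.arange(.04,.42,.04):
    q=R.from_rotvec([a,0,0]);p=P+q.apply(v)
    print(round(a,2),R0.inv().apply(p-s["ee_pos"]).round(1),R0.inv().apply([a,0,0]).round(3),p.round(1))
E
```

```text
[-9.03796002  3.49552475  5.98575908]
421.782664049147 0.34500650005934813
0.04 [ 0.2  0.1 16.9] [ 0.    0.04 -0.  ] [ 579.  -223.3  301.7]
0.08 [ 1.2  0.2 33.7] [ 0.    0.08 -0.  ] [ 579.  -228.1  285.5]
0.12 [ 2.8  0.3 50.5] [ 0.     0.12  -0.001] [ 579.  -232.2  269.1]
0.16 [ 5.   0.3 67.2] [ 0.     0.16  -0.001] [ 579.  -235.6  252.6]
0.2 [ 8.   0.4 83.8] [ 0.     0.2   -0.001] [ 579.  -238.4  235.9]
0.24 [ 11.6   0.5 100.3] [ 0.     0.24  -0.001] [ 579.  -240.5  219.2]
0.28 [ 15.8   0.6 116.6] [ 0.     0.28  -0.001] [ 579.  -241.9  202.4]
0.32 [ 20.7   0.7 132.8] [ 0.     0.32  -0.002] [ 579.  -242.7  185.5]
0.36 [ 26.3   0.7 148.7] [ 0.     0.36  -0.002] [ 579.  -242.7  168.7]
0.4 [ 32.4   0.8 164.4] [ 0.     0.4   -0.002] [ 579.  -242.1  151.8]
```

Request:
shift_gripper(
  offsets=[
    {"xyz":[0, -1, 8.5], "turn_vec":[0, 0.02, 0]},
    {"xyz":[0.2, -1.5, 17], "turn_vec":[0, 0.04, 0]},
    {"xyz":[1.2, -1.5, 34], "turn_vec":[0, 0.08, 0]},
    {"xyz":[2.8, -1.5, 50.5], "turn_vec":[0, 0.12, 0]},
    {"xyz":[5, -1.5, 67], "turn_vec":[0, 0.16, 0]},
    {"xyz":[8, -1.5, 84], "turn_vec":[0, 0.2, 0]},
    {"xyz":[10, -1.5, 94], "turn_vec":[0, 0.225, 0]},
    {"xyz":[11.6, -1.5, 100], "turn_vec":[0, 0.24, 0]},
    {"xyz":[13, -1.5, 106], "turn_vec":[0, 0.255, 0]},
    {"xyz":[13, -1.5, 106], "turn_vec":[0, 0.255, 0]},
    {"xyz":[13, -1.5, 106], "turn_vec":[0, 0.255, 0]},
  ],
)

```text
time: 10.38
ee_pos: [578.9, -240.9, 214.0]
tool_rot: [-3.14, 0.085, 1.571]
force: [-4.4, 3.4, 7.8]
grip_width: 29.1
grasp_force: 49.4
```

```bash
python3 - <<'E'
import numpy as np
from cell import robot
from scipy.spatial.transform import Rotation as R
s=robot.read_state();R0=R.from_euler("xyz",s["tool_rot"]);print(s["force"])
P=np.array([579.,179,175]);v=s["ee_pos"]-P;print(np.hypot(*v[1:]),np.arctan2(v[2],-v[1]))
for a in np.arange(.02,.15,.02):
    q=R.from_rotvec([a,0,0]);p=P+q.apply(v)
    print(round(a,2),R0.inv().apply(p-s["ee_pos"]).round(1),p.round(1))
E
```

```text
[-4.43452814  3.44503159  7.83003426]
421.7350032124475 0.09258566664836729
0.02 [0.  0.  8.4] [ 578.9 -241.6  205.6]
0.04 [ 0.2  0.  16.9] [ 578.9 -242.2  197.2]
0.06 [ 0.6  0.  25.3] [ 578.9 -242.5  188.7]
0.08 [ 1.1  0.1 33.7] [ 578.9 -242.7  180.3]
0.1 [ 1.8  0.1 42.1] [ 578.9 -242.7  171.9]
0.12 [ 2.6  0.1 50.5] [ 578.9 -242.6  163.4]
0.14 [ 3.7  0.1 58.9] [ 578.9 -242.3  155. ]
```

Request:
shift_gripper(
  offsets=[
    {"xyz":[0, 0, 3], "turn_vec":[0, 0.007, 0]},
    {"xyz":[0, 0, 6], "turn_vec":[0, 0.014, 0]},
    {"xyz":[0, 0, 9], "turn_vec":[0, 0.021, 0]},
    {"xyz":[0, 0, 12], "turn_vec":[0, 0.028, 0]},
    {"xyz":[0.2, 0, 15], "turn_vec":[0, 0.036, 0]},
    {"xyz":[0.2, 0, 15], "turn_vec":[0, 0.036, 0]},
  ],
)

```text
time: 11.12
ee_pos: [578.8, -242.1, 199.0]
tool_rot: [-3.14, 0.049, 1.571]
force: [-4.4, 2.5, 7.4]
grip_width: 29.2
grasp_force: 49.5
```

Request:
shift_gripper(
  offsets=[
    {"xyz":[0, 0, 1.5], "turn_vec":[0, 0.003, 0]},
    {"xyz":[0, 0, 3], "turn_vec":[0, 0.007, 0]},
    {"xyz":[0, 0, 4.5], "turn_vec":[0, 0.01, 0]},
    {"xyz":[0, 0, 4.5], "turn_vec":[0, 0.01, 0]},
  ],
)

```text
time: 11.62
ee_pos: [578.9, -242.3, 194.6]
tool_rot: [-3.14, 0.039, 1.571]
force: [-5.0, 2.4, 7.0]
grip_width: 29.6
grasp_force: 49.5
```

Request:
shift_gripper(
  offsets=[
    {"xyz":[0, 0, 1.5], "turn_vec":[0, 0.003, 0]},
    {"xyz":[0, 0, 3], "turn_vec":[0, 0.007, 0]},
    {"xyz":[0, 0, 4], "turn_vec":[0, 0.01, 0]},
    {"xyz":[0, 0, 4], "turn_vec":[0, 0.01, 0]},
  ],
)

```text
time: 12.12
ee_pos: [578.8, -242.5, 190.6]
tool_rot: [-3.14, 0.029, 1.571]
force: [-5.9, 1.3, 7.9]
grip_width: 29.4
grasp_force: 49.5
```

Request:
shift_gripper(
  offsets=[
    {"xyz":[0, 0, 1.5], "turn_vec":[0, 0.003, 0]},
    {"xyz":[0, 0, 3], "turn_vec":[0, 0.007, 0]},
    {"xyz":[0, 0, 4], "turn_vec":[0, 0.01, 0]},
    {"xyz":[0, 0, 4], "turn_vec":[0, 0.01, 0]},
  ],
)

```text
time: 12.62
ee_pos: [578.9, -242.6, 186.6]
tool_rot: [-3.14, 0.019, 1.571]
force: [-5.8, 1.3, 7.9]
grip_width: 29.6
grasp_force: 49.5
```

Request:
shift_gripper(
  offsets=[
    {"xyz":[0, 0, 1.5], "turn_vec":[0, 0.003, 0]},
    {"xyz":[0, 0, 3], "turn_vec":[0, 0.007, 0]},
    {"xyz":[0, 0, 4], "turn_vec":[0, 0.01, 0]},
    {"xyz":[0, 0, 4], "turn_vec":[0, 0.01, 0]},
  ],
)

```text
time: 13.12
ee_pos: [578.8, -242.7, 182.6]
tool_rot: [-3.14, 0.009, 1.571]
force: [-4.1, 1.5, 7.5]
grip_width: 29.6
grasp_force: 49.5
```

Request:
shift_gripper(
  offsets=[
    {"xyz":[0, 0, 1.5], "turn_vec":[0, 0.003, 0]},
    {"xyz":[0, 0, 3], "turn_vec":[0, 0.007, 0]},
    {"xyz":[0, 0, 4], "turn_vec":[0, 0.01, 0]},
    {"xyz":[0, 0, 4], "turn_vec":[0, 0.01, 0]},
  ],
)

```text
time: 13.62
ee_pos: [578.9, -242.8, 179.1]
tool_rot: [-3.14, -0.001, 1.571]
force: [-6.4, 2.2, 10.4]
grip_width: 29.6
grasp_force: 49.8
```

The force rose from 7.5 N to 10.4 N, so the button is just landing. I'll take smaller steps.

Request:
shift_gripper(
  offsets=[
    {"xyz":[0, 0, 0.7]},
    {"xyz":[0, 0, 1.5]},
    {"xyz":[0, 0, 1.5]},
    {"xyz":[0, 0, 1.5]},
  ],
)

```text
time: 14.12
ee_pos: [578.9, -242.8, 178.8]
tool_rot: [-3.14, -0.001, 1.571]
force: [-8.6, 3.6, 18.1]
grip_width: 29.1
grasp_force: 50.6
```

Request:
shift_gripper(
  offsets=[
    {"xyz":[0, 0, 0.5]},
    {"xyz":[0, 0, 1]},
    {"xyz":[0, 0, 1]},
    {"xyz":[0, 0, 1]},
    {"xyz":[0, 0, 1]},
    {"xyz":[0, 0, 1]},
  ],
)

```text
time: 14.88
ee_pos: [578.9, -242.8, 178.6]
tool_rot: [-3.141, -0.002, 1.571]
force: [-11.7, 5.2, 24.5]
grip_width: 29.6
grasp_force: 51.2
```

```bash
python3 - <<'E'
from cell import robot
import cv2
print(robot.read_state()["qd"].round(4))
cv2.imwrite("pics/s5.png",robot.get_image("scene")["color"])
E
```

```text
[-0.0006 -0.0013  0.0005  0.0004 -0.0005  0.0028  0.0024]
```

View pics/s5.png

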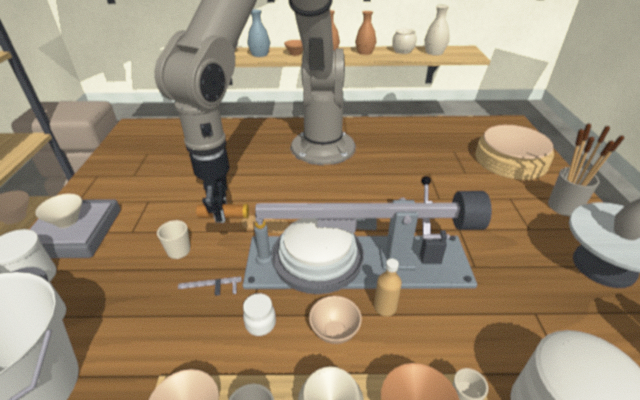

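The arm is level on the stop post at about (262,222), with the gripper on the handle at about (215,210). The knob is still over at (426,180) and the other items haven't moved. The upward force is steady at 24 N, which puts about 20 N on the stop.

```bash
python3 -c "
from cell import robot
print(robot.job_done())"
```

```text
the job is handed in; nothing more can be done
None
```

The catch is flipped over to about 0.87 rad, and the gripper is still holding the arm by its wooden handle, pressed on the stop screw with an estimated 20 N; nothing else on the bench was seen to move, and the job is handed in (no verdict was returned).

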